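# Tote under the tip bucket, dump the measured shaft

### The job

Without lifting it, push the grey tote along the rollers into the bay until it has dropped in fully home against the stop. Then push the tip bucket by its cross bar past its latch and all the way over, so that the shaft rolls out into the tote, and let the empty bucket swing back to its latched rest. Do not touch the shaft with the fingers, and leave the gauges and other equipment where they are.

Things in the scene. Friction and masses are not known exactly. Their poses are not given: they have to be found in the camera images.
- station: fixed metal station, 162 mm wide (its x), 590 mm long (its y), turned up to 0.32 rad. Origin: on the table under the middle of the bay, z up; +y is the way the tote is pushed. From y = -365 to -69 mm: ten free rollers, axes along x, tops 45 mm above the table, between side rails (inner faces x = -69 and +69 mm, tops 60 mm high). Then the bay, and behind its stop the tip bucket on its stand
- bay (a point): point on the bay floor (station x = 0, y = 0, 42 mm above the table) where the middle of the tote's underside lies when it is fully home; axes as the station's. The floor is flat steel 3 mm below the roller tops, so the tote drops 3 mm when home. It ends at an upright stop plate, face at y = +65 mm, 75 mm high
- tote: open grey plastic box, 130 x 130 mm, 65 mm high, walls and floor 4 mm, about 0.5 kg, standing on the rollers 170 to 270 mm short of the bay. Origin: centre of its underside; axes as the station's when square in the lane (4 mm play each side)
- shaft: stepped steel shaft, 80 mm long, 32 mm in diameter over its middle 52 mm and 20 mm at both ends, about 0.3 kg, lying loose in the bucket along the station's x. Origin: its centre; its own x is its axis. It rolls out of the bucket beyond about 0.5 rad
- bucket (a joint): tip angle, rad: 0 upright on its latch, 1.32 end stop, tipped to the tote (top moves to station -y). A spring pawl holds it at the start: 12 to 20 N at the cross bar until about 0.1 rad; then the return spring takes 4 to 11 N, more with angle and speed. Let go at any angle, it swings back damped to 0 and latches by itself within 2 s
- bucket_hinge (a point): middle of the bucket's hinge line, along the station's x: station x = 0, y = +85 mm, 175 mm above the table. Two posts carry it (outer faces x = -74 and +74, y = 65 to 115 mm, 200 mm high). The bucket is a steel scoop 108 mm wide, upright back wall 87 mm behind the hinge (+y), top 225 mm high, pouring lip over the bay. A latch post 30 mm wide, 215 mm high stands at x = 0, y = 195 to 211 mm
- bucket_bar (a point): middle of the cross bar over the bucket: level round bar along station x, 12 mm thick, 94 mm clear between its arms. At rest at station y = +169 mm, 280 mm high; it turns at 134 mm radius about the hinge, 309 mm high at the top, ending at y = about +4 mm, 283 mm high. Push it from its +y side to -y. Raise the fingers with it; they may reach 35 mm below its middle, close behind it
- v_block: dark steel V-block, 70 x 50 x 45 mm; a bystander, leave it alone. Origin: centre of its underside
- angle_plate: grey angle plate, 70 x 60 mm, 70 mm high; a bystander, leave it alone. Origin: centre of its underside
- pin_stand: wooden stand 80 x 50 mm with four upright pin gauges, 70 mm high; a bystander, leave it alone. Origin: centre of its underside
- gauge_case: open wooden case of gauge blocks, 160 x 100 x 36 mm; a bystander, leave it alone. Origin: centre of its underside
- pendant: white joystick box, 150 x 90 mm, 93 mm high; a bystander, leave it alone. Origin: centre of its underside
There are look-alikes about, which are no part of the job. There is more than one size of the tote; the one meant has the size given above.

How it is judged:
By the outcome, as a careful person would: the job done as asked, in the order asked, and still so for the second after the job is handed in, with the robot touching nothing.
It also fails if it takes over 53 s, if anything falls off the work surface, if the arm or the gripper's body presses on something with over 40 N, if the wrist force passes 120 N, or if a joint passes its speed limit or range.

### The arm

A 6-joint arm with a two-finger parallel gripper is mounted at the origin on the work surface. World frame = base frame: x ahead of the robot, y to its left, z up, the work surface at z = 0. Lengths are in mm, angles in rad, forces in N, time in s.
With the tool pointing down it reaches from about 400 to 925 mm from the base axis. Payload 12.5 kg.
Tool frame: the origin (TCP) lies at the centre of the arm's flange, where the gripper is bolted on; the fingertips stand 190 mm ahead of it and the grasp point (between the pads) lies env.grip_point_offset ahead of it (env.grip_point_offset is the distance from the TCP to the grasp point, in mm); z points along the fingers, x is the direction in which the jaws open and shut, and the axes are right-handed (so a half turn about z gives the same grasp; the last joint's range is limited). The gripper opens to 95 mm and grips with 3 to 60 N. Pads are 20 mm wide; open, the fingers measure 119 mm over their backs; the gripper's body (75 mm by 180 mm) begins 59 mm behind the grasp point.
Start: joints at [-1.431, 0.491, 1.559, -0, 1.092, -0.106], TCP at [152.103, -606.209, 404.761] pointing down, gripper open.
Joint ranges: [-3.1, 3.1], [-0.84, 2.19], [0.05, 2.79], [-1.13, 4.28], [0.06, 2.93], [-2.69, 2.69]. Speed limits (rad/s): [2.22, 2.22, 2.79, 3.14, 3.14, 3.14].

### API

Orientations are given as [roll, pitch, yaw] about the fixed x, y, z axes, in that order (R = Rz(yaw) Ry(pitch) Rx(roll)).
In Python, from cell import state, read_camera, camera_model, job_done, env gives the robot as it stands.
- The arm moves only by the tool arm_command, never from a script. Its argument "steps" is a list of rows, each a list of 6 numbers: the shift along the tool's x, y, z in cm, then the turn, a rotation vector about the tool's x, y, z in degrees. In form: [[dx, dy, dz, rx, ry, rz], ...]. A call has 1 to 12 rows; each row is the pose to reach, as a shift and turn from the pose commanded when the call began, along the tool's axes at that moment; what a row does not reach only later rows make up. A row lasts 1/12 s, in which the tool goes at most 41.7 mm and 7.16 degrees, less where a joint would pass 70% of its speed; a pose out of reach is approached as far as the arm can. A call with a gripper value outside its range is refused whole. "jaw" is the finger opening in cm, from 0 to 9.51, set as the call begins (left out, the last holds). The fingers move at their own pace and stop on an object; the grip force is fixed at half the most. Time passes only in rows, so rows that repeat a pose let the fingers close. It gives the time, the measured TCP pose, the force and the opening at its end, in the units of the state.
- state(): the state, without advancing time (a new reading comes with each control period).
- read_camera(name): name is "side" or "top"; returns the picture (400x640x3 uint8, red, green, blue); there is no depth.
- camera_model(name): a dict with "K" (3x3 intrinsics, pixels), "xyz" and "rotation" of the camera in the world. Camera axes: x right, y up, looking along -z (the intrinsics and any distortion apply to the point x, -y, -z); pixel columns grow to the right and rows downward; lengths in mm; the calibration is good to about 2 mm. A picture is of the moment at which its call begins. camera_model takes no time and is no camera call.
- job_done(): hands the job in, once; it reports no verdict.
The state is a dict: "t": time; "joints": joint angles; "qvel": joint speeds; "tau": joint torques, N m; "eef_pos": TCP position; "tcp_rot": TCP orientation; "ft_force": force on the tool from outside, world axes, zero at the start; "moment": the same for the moment, N m; "opening": opening from 0.0 (shut) to 1.0 (fully open).
Only numpy, scipy, OpenCV 4.12 (cv2) and the standard library are available. Lean on these libraries where they do the work, as an engineer would, in place of code of your own. Each camera call takes 0.05 s, during which the arm holds its last target. There are 200 camera calls.

## Working session

There is one attempt and no reset: what is moved stays moved. The work goes in short steps, Python scripts to look and compute and a tool call to move; the robot and the scene stay as the last step left them, time stands still between calls to the robot, and variables do not carry over. Pictures are saved under pics/ and viewed, about 8 in all and at most 12, crops included, and the job is handed in when it is done.

Besides the shell and the picture viewer there is one more tool, called as a command line: name --pt "numbers of a row" for each row, then --argument value for the rest. arm_command: Moves the arm, as the interface text tells. Its arguments: {"type":"object","properties":{"steps":{"type":"array"},"jaw":{"type":"number"}},"required":["steps"]}

```bash
ls; mkdir -p pics; python3 - <<'E'
from cell import *
import cv2
s=state();print(s)
print(env.grip_point_offset)
for n in("top","side"):
    im=read_camera(n);cv2.imwrite(f"pics/{n}0.png",im[:,:,::-1]);print(n,camera_model(n))
E
```

```text
pics
{'t': 0.0, 'joints': array([-1.43061521e+00,  4.91581006e-01,  1.55946512e+00,  1.22589371e-05,
        1.09171889e+00, -1.05607434e-01]), 'qvel': array([-5.75159505e-04, -1.27212318e-05, -8.37559667e-04, -1.70171738e-03,
       -2.83625300e-03, -2.72575723e-04]), 'tau': array([-6.21535200e-04, -6.12642717e+01, -2.58184147e+01,  6.93274965e-02,
        4.82105208e-02, -1.26317859e-04]), 'eef_pos': array([ 152.08928596, -606.17677334,  404.14290416]), 'tcp_rot': array([-3.14145826e+00,  1.16469136e-03, -1.32501336e+00]), 'ft_force': array([ 0.32683883, -0.2780902 ,  0.61078889]), 'moment': array([0.03553086, 0.01702128, 0.0224446 ]), 'opening': 1.0023071488737962}
171.3
top {'K': array([[463.21350473,   0.        , 314.95689276],
       [  0.        , 463.21350473, 198.52153006],
       [  0.        ,   0.        ,   1.        ]]), 'xyz': array([ 309.31448488,   21.68879504, 1579.24374276]), 'rotation': array([ 0.15323601, -0.00950113, -1.556556  ])}
side {'K': array([[435.2743503 ,   0.        , 313.37154995],
       [  0.        , 435.2743503 , 197.87573733],
       [  0.        ,   0.        ,   1.        ]]), 'xyz': array([-137.15423611, 1011.07568771, 1078.76679176]), 'rotation': array([ 0.93344096,  0.00985314, -2.56201838])}
```

View pics/top0.png

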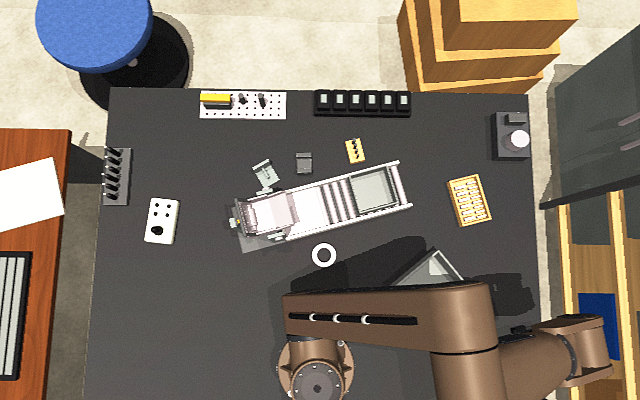

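View pics/side0.png

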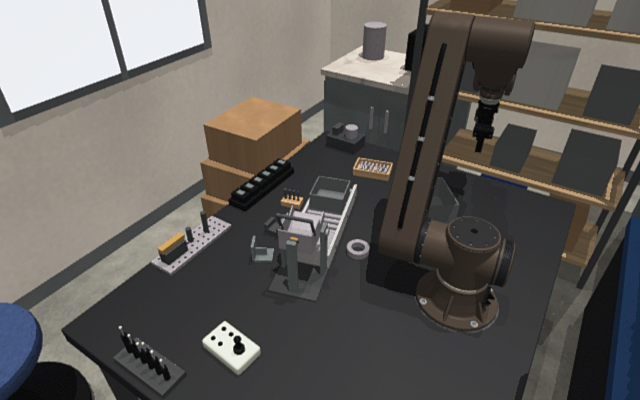

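Top: the station spans (232,230) to (410,180), with a grey tote on the rollers at about (375,188) and the bucket at about (268,212). A larger grey box on the table at about (430,268) is the look-alike. The tote in the lane between the rails fits the description, so I'll confirm it in an enlarged crop.

```bash
cat > h.py <<'E'
import numpy as np, cv2
from scipy.spatial.transform import Rotation as R
from cell import *
def cam(n):
    m=camera_model(n); return m["K"],m["xyz"],R.from_euler("xyz",m["rotation"]).as_matrix()
def ray(n,uv,z):
    K,c,Rm=cam(n); d=np.linalg.inv(K)@np.array([uv[0],uv[1],1.]); d=Rm@(d*[1,-1,-1])
    return c+d*(z-c[2])/d[2]
def proj(n,P):
    K,c,Rm=cam(n); p=((np.atleast_2d(P)-c)@Rm)*[1,-1,-1]; p=p@K.T
    return p[:,:2]/p[:,2:]
def crop(n,x0,y0,w,h,s,out):
    im=cv2.cvtColor(read_camera(n),cv2.COLOR_RGB2BGR)
    cv2.imwrite("pics/"+out,cv2.resize(im[y0:y0+h,x0:x0+w],None,fx=s,fy=s,interpolation=cv2.INTER_CUBIC))
E
python3 - <<'E'
from h import *
crop("top",225,150,200,110,4,"top1.png")
print(proj("top",[[0,0,0],[500,0,0],[0,300,0]]))
E
```

```text
[[315.65369988 365.93404798]
 [317.6944366  213.94751177]
 [223.72489639 364.74656678]]
```

View pics/top1.png

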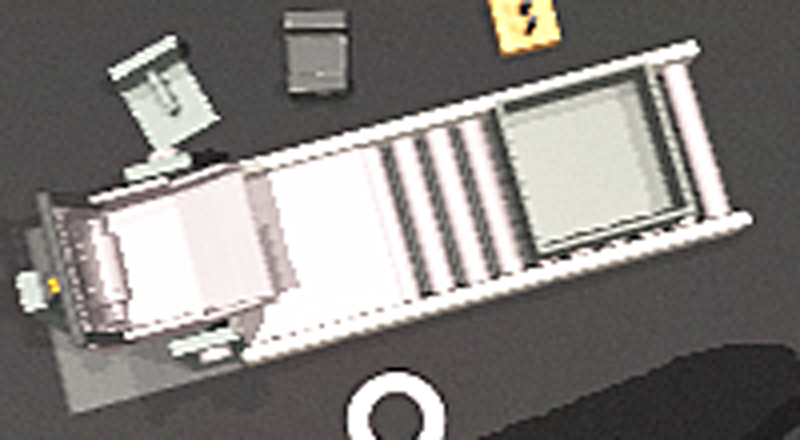

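The crop shows the tote between the rails: its rim spans about (500,105)-(640,70)-(690,210)-(540,255) in crop pixels. The rollers run up to the bay, the shaft lies in the bucket at about (110,260), and the latch post is at (33,292). Next I'll fit the station pose from rail ends, posts and latch post.

```bash
python3 - <<'E'
from h import *
c=lambda u,v:(225+(u+.5)/4-.5,150+(v+.5)/4-.5)
pts={"railU_outer_end":(694,41,60),"railU_inner_end":(699,62,60),"railL_inner":(748,211,60),"railL_outer":(752,222,60),
"railU_far":(240,163,60),"railL_far(outer)":(247,362,60),"latch c":(33,291,215),
"rimA":(497,105,110),"rimB":(645,66,110),"rimC":(694,212,110),"rimD":(537,257,110)}
W={}
for k,(u,v,z) in pts.items():
    W[k]=ray("top",c(u,v),z); print(k,W[k].round(1))
a=W["railU_outer_end"];b=W["railL_outer"];print("width",np.linalg.norm(a-b))
end=(W["railU_inner_end"]+W["railL_inner"]+a+b)/4
ycross=[np.arctan2(*( (b-a)[[1,0]]*[1,1]))]
l=W["latch c"]-end;print("len",np.hypot(*l[:2]),"yaw(y-axis) from len",np.arctan2(-l[0],l[1]), "from end",np.arctan2(*(a-b)[[1,0]]))
for p,q in(("A","B"),("B","C"),("C","D"),("D","A")):
    d=W["rim"+q]-W["rim"+p];print(p+q,np.hypot(*d[:2]),np.arctan2(d[1],d[0]))
E
```

```text
railU_outer_end [ 680.2 -267.6   60. ]
railU_inner_end [ 662.2 -271.6   60. ]
railL_inner [ 536.2 -310.6   60. ]
railL_outer [ 527.1 -313.8   60. ]
railU_far [570.  111.9  60. ]
railL_far(outer) [405.  102.1  60. ]
latch c [445.1 253.  215. ]
rimA [612.3 -97.7 110. ]
rimB [ 646.5 -218.   110. ]
rimC [ 527.3 -256.2  110. ]
rimD [ 489.  -130.1  110. ]
width 159.97649489279274
len 565.8923530095072 yaw(y-axis) from len 0.27982762620754476 from end 0.29271221679869464
AB 124.99219838853686 -1.2932107303688012
BC 125.26021280173545 -2.8309478692107595
CD 131.82506721284753 1.8656501276945507
DA 127.49606166232118 0.25661895681798647
```

```bash
cat >> h.py <<'E'
O=np.array([501.,59.,0]); YAW=0.282
S=R.from_euler("z",YAW)
def w2s(p): return S.inv().apply(np.asarray(p)-O)
def plan(x,y,ztip):
    "shift (cm) and turn (deg) in tool axes that bring the fingertips to station x,y,ztip, jaws along station x"
    s=state(); Rc=R.from_euler("xyz",s["tcp_rot"]); Rt=R.from_euler("xyz",[np.pi,0,YAW])
    d=S.apply([x,y,0])+O+[0,0,ztip+190]-s["eef_pos"]
    print(round(s["t"],2),"move",np.round(Rc.inv().apply(d)/10,2),np.round((Rc.inv()*Rt).as_rotvec(degrees=True),2),
      "now stn",w2s(s["eef_pos"]-[0,0,190]).round(1),"F",s["ft_force"].round(1),"open",round(s["opening"],2))
E
python3 - <<'E'
from h import *
plan(0,-342,160)
E
```

```text
0.15 move [-21.85 -51.26   5.45] [-4.000e-02  3.000e-02 -9.207e+01] now stn [-520.2 -541.8  214.3] F [ 0.4  1.  -0.5] open 1.0
```

arm_command --pt "-21.8 -51.3 5.4 0 0 -92.1" --pt "-21.8 -51.3 5.4 0 0 -92.1" --pt "-21.8 -51.3 5.4 0 0 -92.1" --pt "-21.8 -51.3 5.4 0 0 -92.1" --pt "-21.8 -51.3 5.4 0 0 -92.1" --pt "-21.8 -51.3 5.4 0 0 -92.1" --pt "-21.8 -51.3 5.4 0 0 -92.1" --pt "-21.8 -51.3 5.4 0 0 -92.1" --pt "-21.8 -51.3 5.4 0 0 -92.1" --pt "-21.8 -51.3 5.4 0 0 -92.1" --pt "-21.8 -51.3 5.4 0 0 -92.1" --pt "-21.8 -51.3 5.4 0 0 -92.1"

```text
t: 1.15
eef_pos: [550.4, -304.4, 356.2]
tcp_rot: [-3.141, 0.0, 0.181]
ft_force: [0.0, -0.5, -0.1]
opening: 1.001
```

```bash
python3 -c "
from h import *
plan(0,-342,160)"
```

```text
1.15 move [ 5.13 -2.61  0.62] [-0.01  0.01 -5.77] now stn [ -53.6 -362.8  166.2] F [ 0.  -0.5 -0.1] open 1.0
```

arm_command --pt "5.1 -2.6 0.6 0 0 -5.8" --pt "5.1 -2.6 0.6 0 0 -5.8" --pt "5.1 -2.6 0.6 0 0 -5.8" --pt "5.1 -2.6 0.6 0 0 -5.8" --pt "5.1 -2.6 0.6 0 0 -5.8"

```text
t: 1.57
eef_pos: [593.9, -272.2, 350.5]
tcp_rot: [-3.141, 0.001, 0.275]
ft_force: [-0.5, 0.1, -0.6]
opening: 1.001
```

```bash
python3 -c "
from h import *
plan(0,-342,160)
crop('top',225,120,200,140,4,'top2.png')"
```

```text
1.57 move [ 0.29 -0.2   0.05] [-0.01  0.03 -0.43] now stn [  -2.9 -344.   160.5] F [-0.5  0.1 -0.6] open 1.0
```

View pics/top2.png

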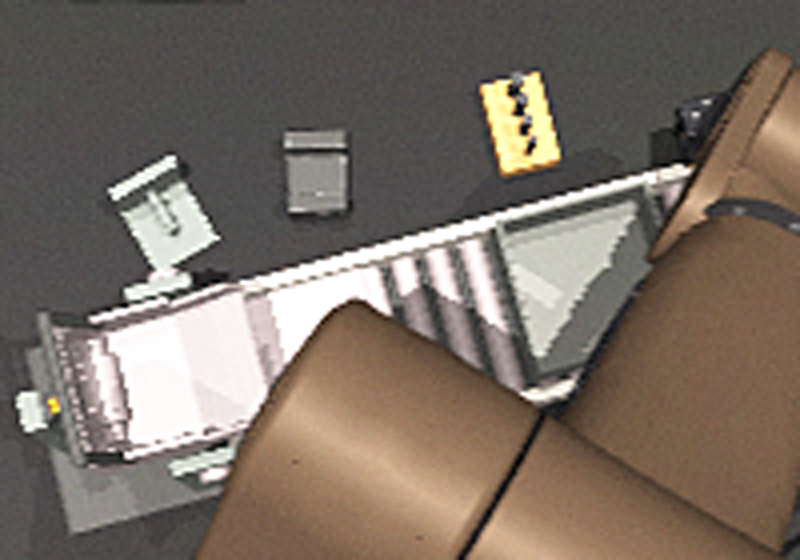

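The arm hides the finger area in this view, but the tote is unmoved and the end of the gripper's body at (700,120) is well clear. I'll descend behind the tote and check in the side view.

arm_command --pt "0.2 -0.1 3 0 0 0" --pt "0.2 -0.1 5 0 0 0" --pt "0.2 -0.1 7 0 0 0" --pt "0.2 -0.1 8.5 0 0 0" --pt "0.2 -0.1 9.4 0 0 0" --pt "0.2 -0.1 9.4 0 0 0" --pt "0.2 -0.1 9.4 0 0 0"

```text
t: 2.2
eef_pos: [596.0, -270.8, 256.9]
tcp_rot: [3.141, 0.0, 0.275]
ft_force: [0.6, -0.1, 0.5]
opening: 0.999
```

```bash
python3 -c "
from h import *
plan(0,-310,66)
crop('side',240,150,150,110,5,'side2.png')
print(proj('side',S.apply([[0,-342,66],[-59,-342,66],[0,-309,110],[-65,-309,110],[65,-309,110]])+O)*1-[240,150])"
```

```text
2.2 move [ 0.03 -3.32  0.09] [ 0.01  0.   -0.41] now stn [  -0.5 -343.2   66.9] F [ 0.6 -0.1  0.5] open 1.0
[[ 97.18990781  32.42877952]
 [111.23833483  34.72395066]
 [ 95.36005916  27.82739158]
 [111.29703604  30.39185466]
 [ 79.70865803  25.30888128]]
```

View pics/side2.png

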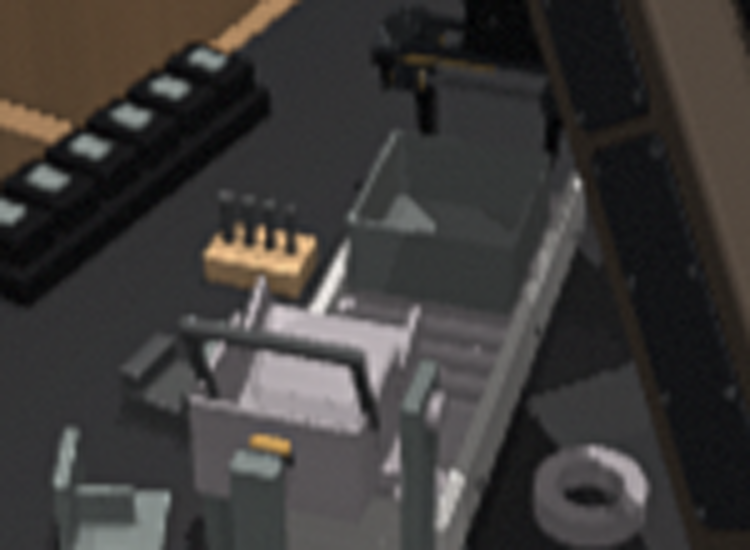

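The two fingers at (428,100) and (551,120) straddle the middle of the lane, just behind the tote's rear rim at (400,130)-(555,150). That matches the projection, so I'll push.

arm_command --pt "0 -0.8 0.1 0 0 -0.4" --pt "0 -1.6 0.1 0 0 -0.4" --pt "0 -2.2 0.1 0 0 -0.4" --pt "0 -2.8 0.1 0 0 -0.4" --pt "0 -3.4 0.1 0 0 -0.4" --pt "0 -4.2 0.1 0 0 -0.4" --pt "0 -5 0.1 0 0 -0.4" --pt "0 -6 0.1 0 0 -0.4" --pt "0 -7 0.1 0 0 -0.4" --pt "0 -8 0.1 0 0 -0.4" --pt "0 -9 0.1 0 0 -0.4" --pt "0 -10 0.1 0 0 -0.4"

```text
t: 3.25
eef_pos: [568.7, -172.7, 255.5]
tcp_rot: [3.142, 0.0, 0.283]
ft_force: [-0.7, -2.6, 1.0]
opening: 0.999
```

```bash
python3 -c "
from h import *
plan(0,-95,66)"
```

```text
3.25 move [ -0.04 -14.64  -0.05] [0.   0.01 0.08] now stn [   0.6 -241.4   65.5] F [-0.7 -2.6  1. ] open 1.0
```

arm_command --pt "0 -1 0 0 0 0" --pt "0 -2 0 0 0 0" --pt "0 -3.2 0 0 0 0" --pt "0 -4.4 0 0 0 0" --pt "0 -5.6 0 0 0 0" --pt "0 -6.8 0 0 0 0" --pt "0 -8 0 0 0 0" --pt "0 -9.2 0 0 0 0" --pt "0 -10.4 0 0 0 0" --pt "0 -11.4 0 0 0 0" --pt "0 -12.2 0 0 0 0" --pt "0 -13 0 0 0 0"

```text
t: 4.25
eef_pos: [532.5, -48.1, 255.5]
tcp_rot: [3.141, 0.0, 0.284]
ft_force: [0.6, -2.3, -1.7]
opening: 1.003
```

```bash
python3 -c "
from h import *
plan(0,-75,66)"
```

```text
4.25 move [-0.04 -3.67 -0.05] [0.01 0.   0.09] now stn [   0.5 -111.7   65.5] F [ 0.6 -2.3 -1.7] open 1.0
```

arm_command --pt "0 -0.5 0 0 0 0" --pt "0 -1.0 0 0 0 0" --pt "0 -1.5 0 0 0 0" --pt "0 -2 0 0 0 0" --pt "0 -2.4 0 0 0 0" --pt "0 -2.7 0 0 0 0" --pt "0 -3 0 0 0 0" --pt "0 -3.2 0 0 0 0" --pt "0 -3.4 0 0 0 0" --pt "0 -3.4 0 0 0 0"

```text
t: 5.08
eef_pos: [523.2, -16.1, 255.5]
tcp_rot: [-3.142, 0.0, 0.283]
ft_force: [-0.1, -0.6, 0.2]
opening: 1.003
```

```bash
python3 -c "
from h import *
plan(0,-73,66)
crop('side',240,150,150,110,5,'side3.png')"
```

```text
5.08 move [-0.04 -0.53 -0.05] [-0.    0.    0.07] now stn [  0.4 -78.3  65.5] F [-0.1 -0.6  0.2] open 1.0
```

View pics/side3.png

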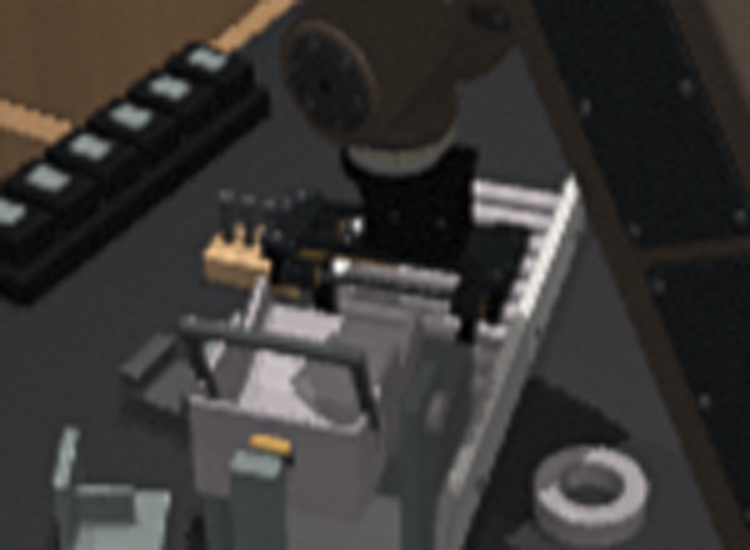

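The view is consistent with the tote lying mostly under the bucket in front of the fingers at (325,290) and (467,325). Its rim isn't distinguishable, so I'll push on slowly until the stop is felt.

arm_command --pt "0 -0.2 0 0 0 0" --pt "0 -0.4 0 0 0 0" --pt "0 -0.6 0 0 0 0" --pt "0 -0.7 0 0 0 0" --pt "0 -0.8 0 0 0 0" --pt "0 -0.8 0 0 0 0"

```text
t: 5.63
eef_pos: [522.2, -12.7, 256.2]
tcp_rot: [3.134, -0.002, 0.284]
ft_force: [4.3, -50.8, 0.7]
opening: 0.999
```

```bash
python3 -c "
from h import *
plan(0,-65,66)"
```

```text
5.63 move [-0.04 -0.97  0.01] [ 0.41 -0.1   0.13] now stn [  0.4 -74.7  66.2] F [  4.3 -50.8   0.7] open 1.0
```

arm_command --pt "0 0.2 0 0 0 0" --pt "0 0.8 0 0 0 0" --pt "0 1.8 0 0 0 0" --pt "0 2.6 0 0 0 0" --pt "0 3 -1 0 0 0" --pt "0 3 -4 0 0 0" --pt "0 3 -8 0 0 0" --pt "0 3 -12 0 0 0" --pt "0 3 -16 0 0 0" --pt "0 3 -20 0 0 0" --pt "0 3 -24 0 0 0" --pt "0 3 -28 0 0 0"

```text
t: 6.63
eef_pos: [528.4, -37.1, 538.6]
tcp_rot: [3.141, -0.001, 0.284]
ft_force: [1.0, -0.5, 0.3]
opening: 1.0
```

```bash
python3 -c "
from h import *
plan(0,220,350)
crop('side',240,150,150,110,5,'side4.png')
print((proj('side',S.apply([[-65,-65,107],[65,-65,107],[-65,-65,110],[-65,65,107],[65,65,107]])+O)-[240,150])*5+2)"
```

```text
6.63 move [  0.09 -32.    -0.15] [ 0.01 -0.04  0.09] now stn [  -0.4 -100.   348.6] F [ 1.  -0.5  0.3] open 1.0
[[479.91221793 344.62731873]
 [304.84591931 312.38244469]
 [479.9996434  341.32217804]
 [429.78059524 464.51817083]
 [243.87978344 427.51399125]]
```

View pics/side4.png

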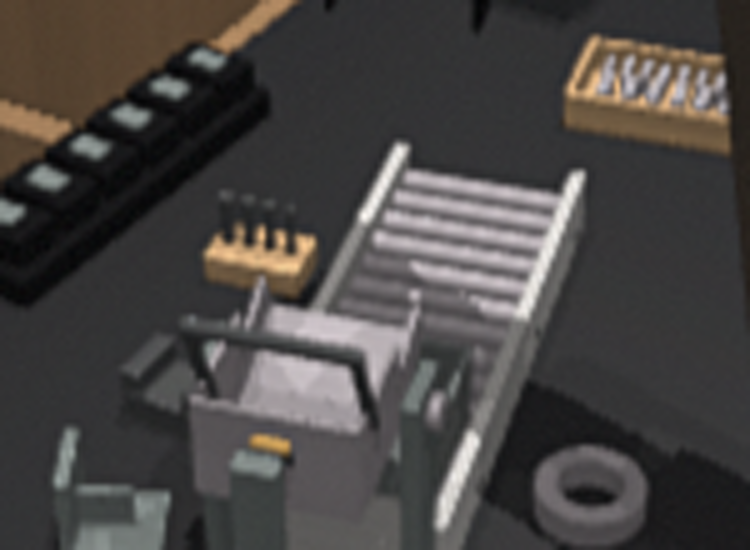

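The tote has left the rollers. The dark rear rim corner sits near (470,345) against a predicted home position of (480,344). The arm hides the rest, so I'll look again from the top once it has moved. Next I'll close the jaws and go over the bucket, behind the bar.

arm_command --pt "0 -4 0 0 0 0" --pt "0 -8 0 0 0 0" --pt "0 -12 0 0 0 0" --pt "0 -16 0 0 0 0" --pt "0 -20 0 0 0 0" --pt "0 -24 0 0 0 0" --pt "0 -28 0 0 0 0" --pt "0 -31 0 0 0 0" --pt "0 -32 0 0 0 0" --pt "0 -32 0 0 0 0" --pt "0 -32 0 0 0 0" --jaw 0

```text
t: 7.6
eef_pos: [439.8, 269.7, 535.6]
tcp_rot: [3.141, 0.0, 0.285]
ft_force: [-0.7, -0.0, -0.6]
opening: 0.282
```

```bash
python3 -c "
from h import *
plan(0,215,258)
crop('top',235,150,130,100,6,'top5.png')
f=lambda P,n,o,k:((proj(n,S.apply(P)+O)-o)*k).round()
print(f([[-65,-65,107],[65,-65,107],[-65,-65,110],[65,-65,110],[0,169,280]],'top',[235,150],6))"
```

```text
7.6 move [0.02 0.44 8.76] [0.02 0.01 0.15] now stn [-2.000e-01  2.194e+02  3.456e+02] F [-0.7 -0.  -0.6] open 0.28
[[539. 441.]
 [474. 209.]
 [539. 441.]
 [474. 208.]
 [ 33. 402.]]
```

View pics/top5.png

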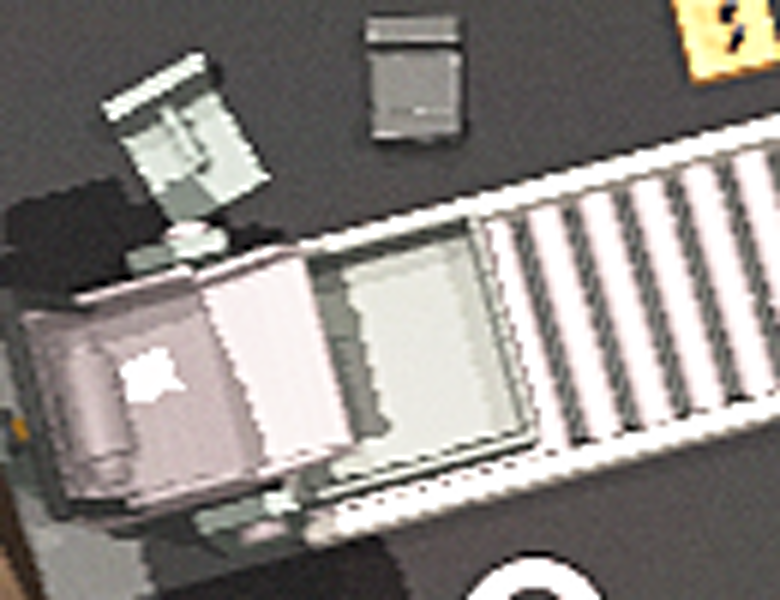

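The tote's rear rim runs (475,215)-(537,440), within a pixel of the predicted home line (474,209)-(539,441), so it is home against the stop. The shaft is still in the bucket at (95,415). Next I'll descend behind the bar.

arm_command --pt "0 0.3 2 0 0 0" --pt "0 0.3 4 0 0 0" --pt "0 0.3 6 0 0 0" --pt "0 0.3 7.5 0 0 0" --pt "0 0.3 8.5 0 0 0" --pt "0 0.3 8.7 0 0 0" --pt "0 0.3 8.7 0 0 0" --jaw 0

```text
t: 8.23
eef_pos: [441.3, 266.3, 448.4]
tcp_rot: [3.141, 0.001, 0.282]
ft_force: [0.5, -0.0, 1.0]
opening: 0.003
```

```bash
python3 -c "
from h import *
plan(0,187,258)
crop('side',240,150,150,110,5,'side6.png')
for a in np.arange(0,1.33,.12):
  t=np.arctan2(105,84)+a; print(round(a,2),(85+134.4*np.cos(t)+16).round(1),(175+134.4*np.sin(t)).round(1))
"
```

```text
8.23 move [-0.03  2.87  0.04] [0.01 0.03 0.  ] now stn [  0.3 215.7 258.4] F [ 0.5 -0.   1. ] open 0.0
0.0 185.0 279.9
0.12 171.8 289.2
0.24 157.6 296.9
0.36 142.6 302.8
0.48 127.0 306.9
0.6 111.0 309.0
0.72 94.9 309.3
0.84 78.9 307.6
0.96 63.2 304.0
1.08 48.0 298.5
1.2 33.6 291.3
1.32 20.2 282.4
```

View pics/side6.png

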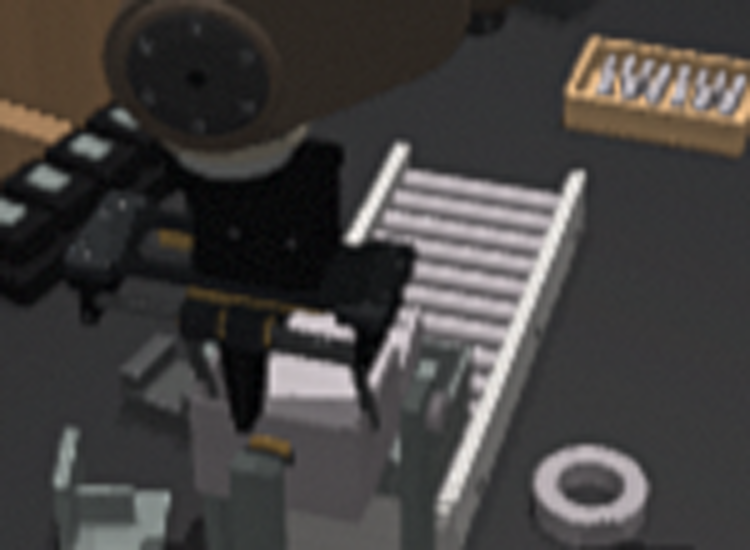

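The closed fingers at (245,380) are behind the bar, inside its arms and clear of the latch post. Now I'll push along the arc.

arm_command --pt "0 -0.9 0 0 0 0" --pt "0 -1.8 0 0 0 0" --pt "0 -2.5 0 0 0 0" --pt "0 -3.1 0 0 0 0" --pt "0 -3.7 -0.45 0 0 0" --pt "0 -4.4 -0.9 0 0 0" --pt "0 -5.1 -1.3 0 0 0" --pt "0 -5.8 -1.7 0 0 0" --pt "0 -6.6 -2.0 0 0 0" --pt "0 -7.4 -2.3 0 0 0" --pt "0 -8.2 -2.5 0 0 0" --pt "0 -8.9 -2.7 0 0 0" --jaw 0

```text
t: 9.28
eef_pos: [415.7, 353.2, 475.7]
tcp_rot: [3.142, 0.0, 0.283]
ft_force: [0.8, 0.6, -0.3]
opening: 0.005
```

```bash
python3 -c "
from h import *
plan(0,20,260)"
```

```text
9.28 move [-0.03 28.64  2.57] [0.   0.   0.08] now stn [-1.000e-01  3.064e+02  2.857e+02] F [ 0.8  0.6 -0.3] open 0.0
```

I had the sign wrong: tool +y is station -y here. The fingers moved off into free space with no contact (force about 0). I'll go back and push the right way.

arm_command --pt "0 3 1 0 0 0" --pt "0 6 2 0 0 0" --pt "0 8 2.7 0 0 0" --pt "0 9.1 2.7 0 0 0" --pt "0 9.9 2.7 0 0 0" --pt "0 10.6 2.7 0 0 0" --pt "0 11.2 2.7 0 0 0" --pt "0 11.8 2.7 0 0 0" --pt "0 12.2 2.6 0 0 0" --pt "0 12.8 2.2 0 0 0" --pt "0 13.5 1.8 0 0 0" --jaw 0

```text
t: 10.2
eef_pos: [453.3, 224.0, 459.0]
tcp_rot: [-3.138, -0.003, 0.284]
ft_force: [-4.0, 12.4, 10.6]
opening: 0.004
```

```bash
python3 -c "
from h import *
plan(0,20,260)"
```

```text
10.2 move [-0.04 15.18  0.84] [-0.22 -0.15  0.11] now stn [1.000e-01 1.718e+02 2.690e+02] F [-4.  12.4 10.6] open 0.0
```

arm_command --pt "0 0.7 -0.4 0 0 0" --pt "0 1.4 -0.7 0 0 0" --pt "0 2.2 -1.0 0 0 0" --pt "0 2.9 -1.25 0 0 0" --pt "0 3.7 -1.45 0 0 0" --pt "0 4.5 -1.6 0 0 0" --pt "0 5.3 -1.75 0 0 0" --pt "0 6.1 -1.8 0 0 0" --pt "0 6.9 -1.85 0 0 0" --pt "0 7.7 -1.85 0 0 0" --pt "0 8.5 -1.8 0 0 0" --pt "0 9.3 -1.7 0 0 0" --jaw 0

```text
t: 11.2
eef_pos: [479.8, 133.0, 474.6]
tcp_rot: [-3.141, -0.001, 0.283]
ft_force: [-1.6, 5.1, 3.3]
opening: 0.007
```

```bash
python3 -c "
from h import *
plan(0,20,260)"
```

```text
11.2 move [-0.03  5.7   2.46] [-0.01 -0.03  0.08] now stn [2.000e-01 7.700e+01 2.846e+02] F [-1.6  5.1  3.3] open 0.01
```

arm_command --pt "0 0.7 0.1 0 0 0" --pt "0 1.4 0.25 0 0 0" --pt "0 2.2 0.5 0 0 0" --pt "0 2.9 0.8 0 0 0" --pt "0 3.6 1.1 0 0 0" --pt "0 4.3 1.5 0 0 0" --pt "0 4.9 1.9 0 0 0" --pt "0 5.4 2.2 0 0 0" --pt "0 5.7 2.4 0 0 0" --pt "0 5.8 2.4 0 0 0" --pt "0 5.8 2.4 0 0 0" --pt "0 5.8 2.4 0 0 0" --jaw 0

```text
t: 12.2
eef_pos: [495.5, 78.7, 450.5]
tcp_rot: [-3.138, 0.0, 0.283]
ft_force: [-4.0, 16.9, 6.1]
opening: 0.003
```

```bash
python3 -c "
from h import *
plan(0,16,258)
crop('side',240,150,150,110,5,'side7.png')"
```

```text
12.2 move [-0.02  0.44  0.24] [-0.19  0.02  0.06] now stn [2.000e-01 2.040e+01 2.605e+02] F [-4.  16.9  6.1] open 0.0
```

View pics/side7.png

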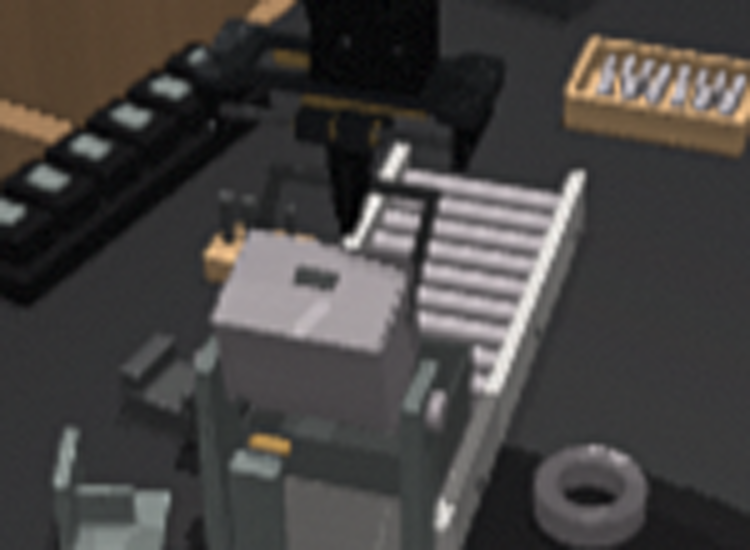

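The bucket is fully tipped, with its back wall facing up at (310,290) and the bar at (270,180)-(435,195) against the fingers. 17 N at y=20 indicates the end stop. I'll press slightly more, hold, then release upward.

arm_command --pt "0 0.2 0.1 0 0 0" --pt "0 0.3 0.1 0 0 0" --pt "0 0.3 0.1 0 0 0" --pt "0 0.3 0.1 0 0 0" --pt "0 0.3 0.1 0 0 0" --pt "0 0.3 0.1 0 0 0" --pt "0 0 0 0 0 0" --pt "0 -0.3 -2 0 0 0" --pt "0 -0.3 -6 0 0 0" --pt "0 -0.3 -10 0 0 0" --pt "0 -0.3 -12 0 0 0" --pt "0 -0.3 -13 0 0 0" --jaw 0

```text
t: 13.25
eef_pos: [494.8, 80.4, 583.1]
tcp_rot: [3.14, -0.003, 0.283]
ft_force: [-0.1, -0.2, -1.1]
opening: 0.005
```

```bash
python3 -c "
from h import *
plan(0,-330,400)"
```

```text
13.25 move [-0.04 35.23 -0.62] [ 0.12 -0.19  0.07] now stn [ -0.   22.2 393.1] F [-0.1 -0.2 -1.1] open 0.0
```

arm_command --pt "0 -3 0 0 0 0" --pt "0 -6 0 0 0 0" --pt "0 -10 0 0 0 0" --pt "0 -14 0 0 0 0" --pt "0 -18 0 0 0 0" --pt "0 -22 0 0 0 0" --pt "0 -26 0 0 0 0" --pt "0 -28 0 0 0 0" --pt "0 -28 0 0 0 0" --pt "0 -28 0 0 0 0" --pt "0 -28 0 0 0 0" --pt "0 -28 0 0 0 0"

```text
t: 14.25
eef_pos: [417.3, 348.6, 580.0]
tcp_rot: [3.141, 0.001, 0.282]
ft_force: [-0.3, -0.5, -0.7]
opening: 0.005
```

arm_command --pt "0 0 0 0 0 0" --pt "0 0 0 0 0 0" --pt "0 0 0 0 0 0" --pt "0 0 0 0 0 0" --pt "0 0 0 0 0 0" --pt "0 0 0 0 0 0" --pt "0 0 0 0 0 0" --pt "0 0 0 0 0 0" --pt "0 0 0 0 0 0" --pt "0 0 0 0 0 0" --pt "0 0 0 0 0 0" --pt "0 0 0 0 0 0"

```text
t: 15.25
eef_pos: [416.8, 349.6, 580.4]
tcp_rot: [3.141, 0.0, 0.283]
ft_force: [-0.5, 0.8, -0.7]
opening: 0.003
```

```bash
python3 -c "
from h import *
plan(0,-330,400)
a=cv2.cvtColor(read_camera('top'),cv2.COLOR_RGB2BGR)[140:260,225:425]
b=cv2.cvtColor(read_camera('side'),cv2.COLOR_RGB2BGR)[165:265,240:390]
k=dict(interpolation=cv2.INTER_CUBIC)
m=np.vstack([cv2.resize(a,(560,336),**k),np.pad(cv2.resize(b,(390,260),**k),((0,0),(0,170),(0,0)))])
cv2.imwrite('pics/fin8.png',m)
print((proj('top',S.apply([[-65,-65,107],[65,-65,107]])+O)-[225,140])*2.8)
"
```

```text
15.25 move [-0.08 63.25 -0.95] [0.01 0.   0.07] now stn [-1.000e-01  3.025e+02  3.904e+02] F [-0.5  0.8 -0.7] open 0.0
[[279.36255851 233.88459937]
 [249.21046745 125.58397291]]
```

View pics/fin8.png

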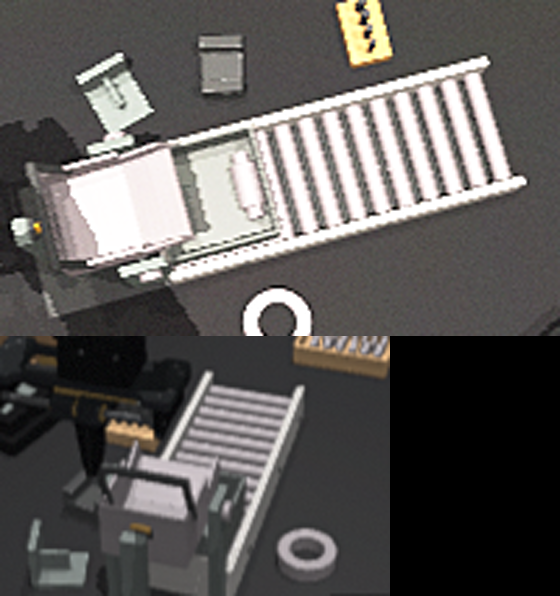

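The shaft lies in the tote at (247,185), and the bucket is empty and upright with its bar back over the latch post. The rear rim is at about (250,130)-(282,235). I'll check numerically that it hasn't shifted since before the pour.

```bash
python3 -c "
from h import *
old=cv2.resize(cv2.imread('pics/top5.png'),(130,100),interpolation=cv2.INTER_AREA)
new=cv2.cvtColor(read_camera('top'),cv2.COLOR_RGB2BGR)[150:250,235:365]
g=lambda i:cv2.cvtColor(i,cv2.COLOR_BGR2GRAY).astype(np.float32)
for nm,(x,y,w,h) in {'rear rim':(76,34,15,42),'rear corner low':(74,60,16,16),'rollers':(95,20,35,50),'upper rail':(55,30,25,12)}.items():
  A,B=[g(i)[y:y+h,x:x+w] for i in(old,new)]
  print(nm,cv2.phaseCorrelate(A,B),abs(A-B).mean())
for r in (40,48,56,64): print(g(old)[r,70:95].astype(int),'\n',g(new)[r,70:95].astype(int))
"
```

```text
rear rim ((0.6699340146460964, 0.3898816914776404), 0.8483155981699626) 21.131746
rear corner low ((-0.6027749905092001, 0.5869762739169593), 0.625999117270112) 22.460938
rollers ((0.08283850664945547, -0.09645849236155257), 0.9931598517629835) 4.410286
upper rail ((0.19173400310805455, 0.03696501748975933), 0.9593792247772217) 8.47
[ 76 101 142 144 161 190 192 183 135 191 214 174 244 255 245 179  98 117
 118 197 246 255 255 247 195] 
 [ 62  92 148 157 167 198 198 196 152 138 215 208 179 240 251 177  94 120
 107 195 249 255 255 249 195]
[231 233 232 232 233 222 211 212 212 214 168 169 189 172 244 255 248 198
 120 119 117 186 242 254 255] 
 [234 222 209 205 234 243 250 255 254 243 198 105 188 205 176 243 252 202
 114 122 106 191 241 255 255]
[232 233 231 232 233 234 233 224 212 212 216 214 178 152 178 176 237 254
 254 232 147  97 122 181 237] 
 [233 237 227 184 197 236 248 254 255 254 251 236 187 105 198 236 193 250
 255 242 138  89 125 178 241]
[235 233 234 234 233 233 233 232 235 236 225 212 215 220 180 145 210 203
 171 242 255 241 162  97 124] 
 [234 233 233 238 226 187 167 132 186 246 254 255 246 147 153 176 149 177
 172 250 255 243 156  89 132]
```

The rim moved about 0.6 px (roughly 2 mm) back from the stop during the pour, while the rollers show 0.1 px. I'll nudge the tote home again from outside its rear wall, well away from the shaft.

arm_command --pt "0 4 0 0 0 0" --pt "0 8 0 0 0 0" --pt "0 12 0 0 0 0" --pt "0 16 0 0 0 0" --pt "0 20 0 0 0 0" --pt "0 24 0 0 0 0" --pt "0 28 0 0 0 0" --pt "0 32 0 0 0 0" --pt "0 36 0 0 0 0" --pt "0 39 0 0 0 0" --pt "0 40.7 0 0 0 0" --pt "0 40.7 0 0 0 0" --jaw 9.5

```text
t: 16.4
eef_pos: [531.3, -44.2, 580.0]
tcp_rot: [3.141, 0.001, 0.28]
ft_force: [-0.1, 0.7, 0.1]
opening: 0.79
```

```bash
python3 -c "
from h import *
plan(0,-105,66)"
```

```text
16.4 move [-1.00e-02 -2.60e-01  3.24e+01] [ 0.02  0.04 -0.12] now stn [   0.4 -107.5  390. ] F [-0.1  0.7  0.1] open 0.79
```

arm_command --pt "0 0 4 0 0 0" --pt "0 0 8 0 0 0" --pt "0 0 12 0 0 0" --pt "0 0 16 0 0 0" --pt "0 0 20 0 0 0" --pt "0 0 24 0 0 0" --pt "0 0 28 0 0 0" --pt "0 0 30 0 0 0" --pt "0 0 31.5 0 0 0" --pt "0 0 32.4 0 0 0" --pt "0 0 32.4 0 0 0"

```text
t: 17.32
eef_pos: [530.3, -40.7, 255.2]
tcp_rot: [-3.14, 0.002, 0.284]
ft_force: [0.5, -0.1, 0.1]
opening: 0.997
```

```bash
python3 -c "
from h import *
plan(0,-74,66)"
```

```text
17.32 move [-0.04 -2.99 -0.08] [-0.06  0.12  0.1 ] now stn [   0.4 -103.9   65.2] F [ 0.5 -0.1  0.1] open 1.0
```

arm_command --pt "0 -1 0 0 0 0" --pt "0 -1.8 0 0 0 0" --pt "0 -2.2 0 0 0 0" --pt "0 -2.4 0 0 0 0" --pt "0 -2.55 0 0 0 0" --pt "0 -2.7 0 0 0 0" --pt "0 -2.8 0 0 0 0" --pt "0 -2.9 0 0 0 0" --pt "0 -3.0 0 0 0 0" --pt "0 -3.1 0 0 0 0" --pt "0 -3.1 0 0 0 0"

```text
t: 18.23
eef_pos: [522.7, -13.4, 257.3]
tcp_rot: [3.137, -0.003, 0.284]
ft_force: [2.5, -21.6, 2.1]
opening: 0.999
```

```bash
python3 -c "
from h import *
plan(0,-74,66)"
```

```text
18.23 move [-0.07 -0.16  0.13] [ 0.23 -0.15  0.1 ] now stn [  0.7 -75.6  67.3] F [  2.5 -21.6   2.1] open 1.0
```

22 N at y=-75.6 means the tote is firmly against the stop. I'll retreat gently and check.

arm_command --pt "0 0.2 0 0 0 0" --pt "0 0.6 0 0 0 0" --pt "0 1.4 0 0 0 0" --pt "0 2.4 0 0 0 0" --pt "0 3 -1 0 0 0" --pt "0 3 -5 0 0 0" --pt "0 3 -9 0 0 0" --pt "0 3 -13 0 0 0" --pt "0 3 -17 0 0 0" --pt "0 3 -21 0 0 0" --pt "0 3 -25 0 0 0" --pt "0 3 -29 0 0 0"

```text
t: 19.23
eef_pos: [529.7, -40.8, 548.9]
tcp_rot: [3.141, -0.0, 0.283]
ft_force: [0.4, -0.3, -1.1]
opening: 1.003
```

arm_command --pt "0 0 -2 0 0 0" --pt "0 -4 -3 0 0 0" --pt "0 -8 -3 0 0 0" --pt "0 -12 -3 0 0 0" --pt "0 -16 -3 0 0 0" --pt "0 -20 -3 0 0 0" --pt "0 -24 -3 0 0 0" --pt "0 -28 -3 0 0 0" --pt "0 -32 -3 0 0 0" --pt "0 -36 -3 0 0 0" --pt "0 -38 -3 0 0 0" --pt "0 -38 -3 0 0 0"

```text
t: 20.23
eef_pos: [423.2, 327.3, 576.2]
tcp_rot: [-3.141, 0.001, 0.287]
ft_force: [0.5, 0.5, 0.2]
opening: 1.001
```

```bash
python3 -c "
from h import *
plan(0,0,300)
old=cv2.resize(cv2.imread('pics/top5.png'),(130,100),interpolation=cv2.INTER_AREA)
f=cv2.cvtColor(read_camera('top'),cv2.COLOR_RGB2BGR);new=f[150:250,235:365]
g=lambda i:cv2.cvtColor(i,cv2.COLOR_BGR2GRAY).astype(np.float32)
for r in (40,48,56,64): print(g(old)[r,70:95].astype(int),'\n',g(new)[r,70:95].astype(int))
b=cv2.cvtColor(read_camera('side'),cv2.COLOR_RGB2BGR)[165:265,240:390]
k=dict(interpolation=cv2.INTER_CUBIC)
cv2.imwrite('pics/fin9.png',np.vstack([cv2.resize(f[140:260,225:425],(560,336),**k),np.pad(cv2.resize(b,(390,260),**k),((0,0),(0,170),(0,0)))]))
"
```

```text
20.23 move [-0.12 27.94  8.6 ] [-0.03  0.04  0.28] now stn [ -0.  279.4 386.2] F [0.5 0.5 0.2] open 1.0
[ 76 101 142 144 161 190 192 183 135 191 214 174 244 255 245 179  98 117
 118 197 246 255 255 247 195] 
 [ 65  92 130 152 184 197 188 198 122 191 223 206 255 255 249 178  92 118
 110 199 248 255 255 247 194]
[231 233 232 232 233 222 211 212 212 214 168 169 189 172 244 255 248 198
 120 119 117 186 242 254 255] 
 [235 225 181 213 254 255 255 253 244 201 118 155 198 162 255 255 252 199
 113 122 107 191 243 255 254]
[232 233 231 232 233 234 233 224 212 212 216 214 178 152 178 176 237 254
 254 232 147  97 122 181 237] 
 [235 228 181 190 234 244 253 255 255 251 245 224 129 124 177 162 255 255
 254 238 144  89 124 180 239]
[235 233 234 234 233 233 233 232 235 236 225 212 215 220 180 145 210 203
 171 242 255 241 162  97 124] 
 [232 234 233 237 216 171 111 123 231 254 255 253 211 182 165 141 226 203
 151 251 255 245 156  98 129]
```

View pics/fin9.png

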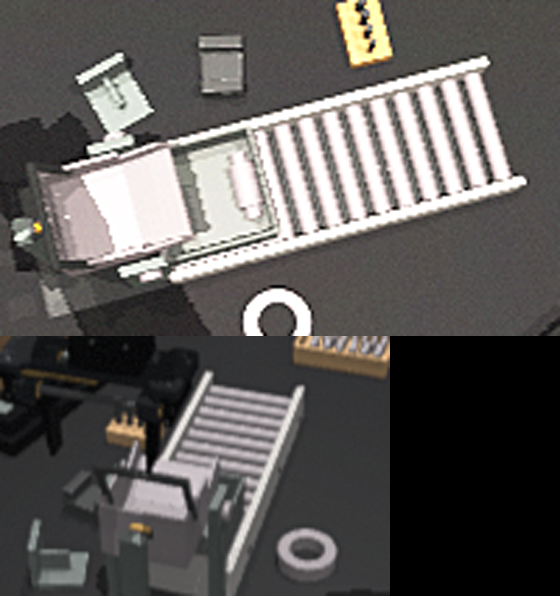

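The rear rim profile now matches the first home picture. The shaft lies in the tote at (244,185), the bucket is upright and latched, and the bystanders haven't moved. I'll let everything settle and hand in.

arm_command --pt "0 0 0 0 0 0" --pt "0 0 0 0 0 0" --pt "0 0 0 0 0 0" --pt "0 0 0 0 0 0" --pt "0 0 0 0 0 0" --pt "0 0 0 0 0 0"

```text
t: 20.83
eef_pos: [424.2, 324.2, 576.6]
tcp_rot: [3.142, -0.0, 0.283]
ft_force: [0.2, 1.1, -0.2]
opening: 1.0
```

```bash
python3 -c "
from cell import *
print(job_done())"
```

```text
the job is handed in; nothing more can be done
None
```

The job is done and handed in at about 21 s. I pushed the tote along the rollers to the stop, then tipped the bucket by its bar to the end stop. The shaft rolled into the tote and the empty bucket swung back upright.

- **Tote:** the pour moved it back about 2 mm, so I nudged it home again from outside its rear wall. That push met the stop at 22 N, and the rear rim then matched its earlier home position in the top view.
- **Shaft, bucket and bystanders:** the last pictures show the shaft in the tote, the bucket empty and upright over its latch post, and the bystanders in view where they were. The pendant was outside those last pictures.
- **Forces:** the highest wrist force I read was about 51 N, on first pushing the tote against the stop. Readings come only at the end of each move.
- **Slip:** one move went the wrong way because I had the sign wrong. It ended in free space with no force reading and cost about 1 s.
- **Not measured directly:** the 3 mm drop into the bay, which I infer from the tote's position and the stop force, and the latch itself, which I judged only from the bucket being back at rest.

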